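Discard a chipped spot plate from the tilting shaker

TASK

The porcelain spot plate clipped in the switched-off shaker's tray is chipped and has to be thrown out. First slide the white discard tub along the bench, without ramming it, until it sits square and snug against the shaker beneath the open edge of its tray. Then press a fingertip on the plate, firmly enough to drag it out of its spring clips but gently enough not to crack it, slide it along the springy tray and off that edge so that it drops into the tub; do not pick the plate up, leave the tub snug in its place and do not disturb the glassware around.

Things in the scene. Friction and masses are not known exactly. Their poses are not given: they have to be found in the camera images.
- shaker: Beige box fixed to the bench, 75 mm high, 110 mm along its x, from -75 to +55 mm along its y; origin at bench level. Its upright +y face (y = +55 mm) is where the tub goes. On top it carries a springy steel tray whose open edge overhangs that face by 15 mm, on two pivot arms (x = +-47 mm, 74 to 92 mm above the bench).
- tray_edge (a point): Middle of the tray's open edge, on its floor: at (0, 70, 94) mm in the shaker's frame, same axes. The floor runs 120 mm back from here along -y, 64 mm wide between side guides 8 mm high, with a back stop as high: the plate, flush with them, cannot be pinched or pushed from side or rear, only slid by a fingertip on top.
- tray_mid (a point): Middle of the tray's floor, 60 mm behind the open edge; moves with the tray. The tray pivots on its open edge, its rear on a spring: level when unloaded, it dips when pressed, several mm under a firm fingertip at the rear, less and less towards the edge, where it is rigid: a finger sliding to the edge at a constant height presses ever harder, so its height must be steered by the force felt.
- spot_plate: White porcelain plate, 60 (x) by 90 (y) by 8 mm thick, 100 g, matt top; origin: centre of its underside. Rear end under 5 mm from the back stop. Two spring clips nip its sides 56 to 74 mm behind the tray's edge until its rear has passed them; a fingertip pressing down with under some 8 N slips on it. It cracks if the robot presses or pushes it with over 16 N; aim at 11 N down.
- tub: Loose white open tub, 170 mm (x) by 150 mm (y), 70 mm high, walls 5 mm, about 0.5 kg (varies). Origin: centre of its underside. It stands 35 to 85 mm short of the shaker's +y face, a little askew, its -y wall towards it. Snug, its origin is at y = +130 mm in the shaker's frame, and parallel to it; within 30 mm of the shaker's middle sideways is good.
- flask: Bystander, leave alone: stoppered conical glass flask, 66 mm wide, 115 mm high, at the shaker's +x side. Origin: centre of its underside.
- amber_jar: Bystander, leave alone: amber glass jar, 48 mm wide, 75 mm high, near the tub on its +x side. Origin: centre of its underside.
- beaker: Bystander, leave alone: clear beaker, 56 mm wide, 70 mm high, on the shaker's -x side. Origin: centre of its underside.
- reagent_bottle: Bystander, leave alone: glass bottle with a screw cap, 80 mm wide, 150 mm high. Origin: centre of its underside.
- wash_bottle: Bystander, leave alone: white plastic bottle, 70 mm wide, 170 mm high. Origin: centre of its underside.
- grad_cylinder: Bystander, leave alone: glass measuring cylinder on a round 64 mm foot, 192 mm high. Origin: centre of its underside.
There are look-alikes about, which are no part of the job. Leave any turquoise or yellow look-alike of the tub alone. Several things have the shape of the spot_plate; the one meant has the colours described above.

How it is judged:
By the outcome, as a careful person would: the job done as asked, in the order asked, and still so for the second after the job is handed in, with the robot touching nothing.
It also fails if it takes over 67 s, if anything falls off the work surface, if the arm or the gripper's body presses on something with over 40 N, if the wrist force passes 120 N, or if a joint passes its speed limit or range.

ROBOT

A 6-joint arm with a two-finger parallel gripper is mounted at the origin on the work surface. World frame = base frame: x ahead of the robot, y to its left, z up, the work surface at z = 0. Lengths are in m, angles in rad, forces in N, time in s.
With the tool pointing down it reaches from about 0.15 to 0.775 m from the base axis. Payload 6.1 kg.
Tool frame: the origin (TCP) lies midway between the tips of the shut fingers; the grasp point (between the pads) lies 19 mm behind it; z points along the fingers, y is the direction in which the jaws open and shut (so a half turn about z gives the same grasp; the last joint's range is limited). The gripper opens to 85 mm and grips with 20 to 120 N. Pads are 22 mm wide; open, the fingers measure 114 mm over their backs; the gripper's body (76 mm by 85 mm) begins 54 mm behind the grasp point. The pads swing forward as they close: fully open they stand 13 mm farther back than shut.
Start: joints at [1.265, 0.126, -0.04, 1.405, 0, 1.571], TCP at [0.158, 0.501, 0.231] pointing down, gripper open.
Joint ranges: [-2.72, 2.72], [-0.95, 1.95], [-1.27, 1.35], [-1.78, 2.02], [-1.46, 1.47], [-3.14, 3.14]. Speed limits (rad/s): [2.39, 2.39, 3.01, 3.14, 3.14, 3.14].

INTERFACE

Orientations are given as [roll, pitch, yaw] about the fixed x, y, z axes, in that order (R = Rz(yaw) Ry(pitch) Rx(roll)).
In Python, from rig import ctrl, fingers, planner, telemetry, imaging, order gives the robot as it stands. Calls block until the motion is done:
- ctrl.goto(position, orientation): joint-space move of the TCP to a pose.
- ctrl.move_l(position, velocity=0.15, orientation=None): straight line of the TCP; orientation=None keeps the orientation; velocity is the mean speed in m/s.
- ctrl.move_j(angles): joint-space move.
- fingers.grip(opening, effort=None): finger opening in m; effort is the grip in N (None keeps the last); returns when the fingers have stopped.
- ctrl.hold(seconds).
- planner.solve_ik(position, orientation): joint angles nearest the present ones, or None.
- telemetry.get_obs(): the state.
- imaging.get_image(name): name is "scene" or "top"; returns a dict with "frame" (384x512x3 uint8, red, green, blue), "fx", "fy", "cx", "cy" (pixels), "cam_to_world" (4x4, takes a point from camera to world coordinates). Camera axes: x right, y up, looking along -z (the intrinsics and any distortion apply to the point x, -y, -z); pixel columns grow to the right and rows downward; lengths in m; the calibration is good to about 2 mm. A picture is of the moment at which its call begins. There is no depth.
A pose or a line that the arm cannot do raises ctrl.Unreachable and nothing moves.
- order.finish_job(): hands the job in, once; it reports no verdict.
The state is a dict: "time": time; "joint_positions": joint angles; "qd": joint speeds; "joint_efforts": joint torques, N m; "ee_pos": TCP position; "tool_rot": TCP orientation; "force": force on the tool from outside, world axes, zero at the start; "ft_torque": the same for the moment, N m; "gripper_width": finger opening in m.
Only numpy, scipy, OpenCV 4.12 (cv2) and the standard library are available. Lean on these libraries where they do the work, as an engineer would, in place of code of your own. Each camera call takes 0.05 s, during which the arm holds its last target.

## Working session

There is one attempt and no reset: what is moved stays moved. The work goes in short steps, each a Python script; the robot and the scene stay as the last script left them, time stands still between calls to the robot, and variables do not carry over. Pictures are saved under pics/ and viewed, and the job is handed in when it is done.

```bash
ls; mkdir -p pics; python3 - <<'E'
from rig import ctrl, fingers, planner, telemetry, imaging, order
import cv2,numpy as np
o=telemetry.get_obs(); print(o)
for n in("scene","top"):
    d=imaging.get_image(n); print(n,{k:v for k,v in d.items() if k!="frame"})
    np.save(f"pics/{n}0.npy",d["frame"])
    import pickle; pickle.dump(d,open(f"pics/{n}0.pkl","wb"))
    cv2.imwrite(f"pics/{n}0.png",cv2.resize(d["frame"][:,:,::-1],(800,600),interpolation=cv2.INTER_CUBIC))
E
```

```text
pics
{'time': 0.0, 'joint_positions': array([ 1.26500914e+00,  1.26389977e-01, -4.06042678e-02,  1.40541595e+00,
       -4.89533193e-05,  1.57076594e+00]), 'qd': array([ 0.00105952, -0.00060231, -0.00072458, -0.00074863,  0.00274505,
       -0.00162087]), 'joint_efforts': array([-1.09735429e-03, -4.35911751e+01,  3.52925885e+01,  1.72641833e-02,
        8.48067089e-06,  5.93054033e-07]), 'ee_pos': array([0.15793762, 0.50024746, 0.23052496]), 'tool_rot': array([-3.13997878e+00,  4.89042107e-05,  2.83583593e+00]), 'force': array([-0.67276669, -0.12430496,  1.23856488]), 'ft_torque': array([0.05173288, 0.04814791, 0.04025035]), 'gripper_width': 0.08538339237730674}
scene {'fx': 493.5879843971875, 'fy': 493.5879843971875, 'cx': 258.9845492803091, 'cy': 190.69773723557992, 'cam_to_world': array([[-0.40891402, -0.58303574,  0.70203893,  1.41884383],
       [ 0.91240626, -0.27590575,  0.30230916,  0.42983315],
       [ 0.01743953,  0.76416317,  0.64478719,  0.94184328],
       [ 0.        ,  0.        ,  0.        ,  1.        ]])}
top {'fx': 448.6819995391272, 'fy': 448.6819995391272, 'cx': 261.3104118741409, 'cy': 184.9764631958221, 'cam_to_world': array([[ 0.02149826,  0.99604587, -0.0862001 ,  0.35154394],
       [-0.99966233,  0.02267472,  0.01269215,  0.03313521],
       [ 0.01459652,  0.08589813,  0.99619699,  1.34377689],
       [ 0.        ,  0.        ,  0.        ,  1.        ]])}
```

View pics/scene0.png

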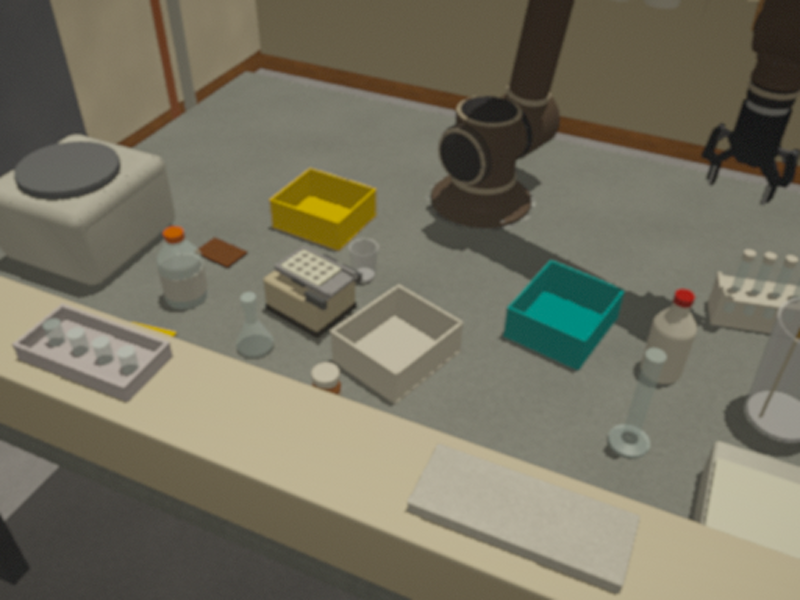

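View pics/top0.png

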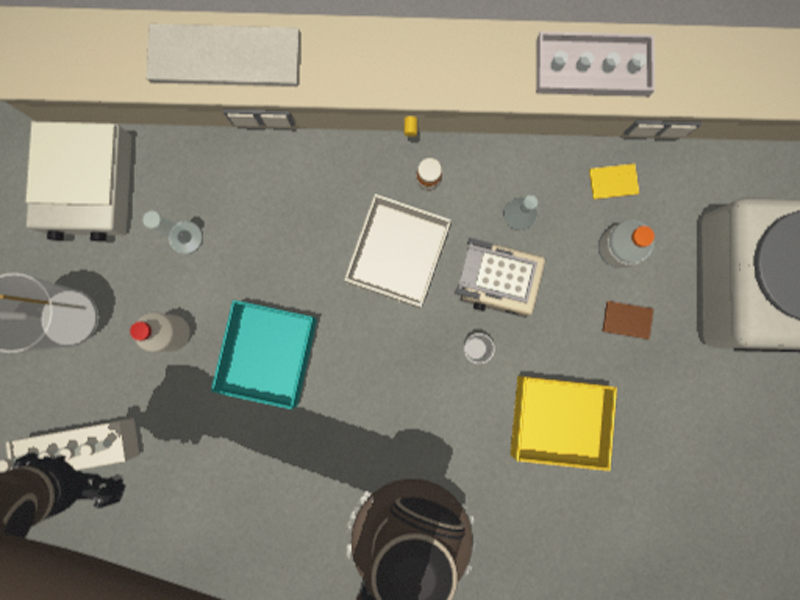

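```bash
cat > h.py <<'E'
import numpy as np,cv2,pickle
def ray(d,u,v):
    c=d["cam_to_world"]; r=np.array([(u-d["cx"])/d["fx"],-(v-d["cy"])/d["fy"],-1.]); return c[:3,3],c[:3,:3]@r
def onz(d,u,v,z):
    o,r=ray(d,u,v); return o+r*(z-o[2])/r[2]
def proj(d,p):
    c=d["cam_to_world"]; q=c[:3,:3].T@(np.asarray(p)-c[:3,3]); return np.array([d["cx"]+d["fx"]*q[0]/-q[2],d["cy"]-d["fy"]*q[1]/-q[2]])
E
python3 - <<'E'
import pickle,cv2
d=pickle.load(open("pics/top0.pkl","rb"));f=d["frame"][:,:,::-1]
c=f[115:240,215:355]; cv2.imwrite("pics/c1.png",cv2.resize(c,None,fx=5.6,fy=4.8*5.6/4.8 if 0 else 5.6,interpolation=cv2.INTER_CUBIC)[:600])
d=pickle.load(open("pics/scene0.pkl","rb"));f=d["frame"][:,:,::-1]
c=f[150:255,140:300]; cv2.imwrite("pics/c2.png",cv2.resize(c,None,fx=5,fy=5,interpolation=cv2.INTER_CUBIC))
E
```

```text
(no output)
```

View pics/c1.png

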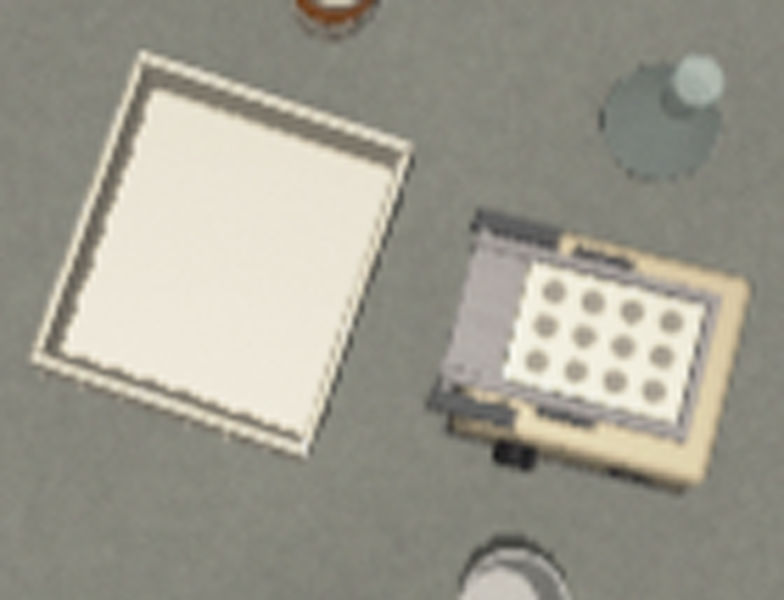

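View pics/c2.png

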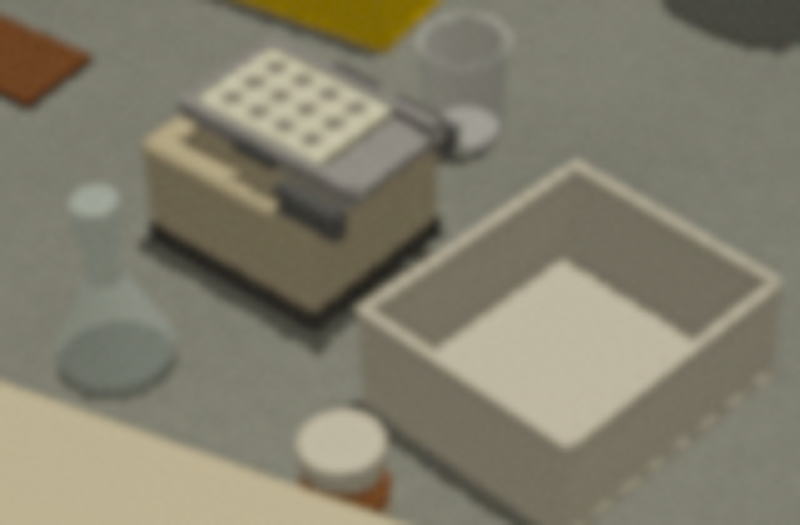

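```bash
python3 - <<'E'
from h import *
T=pickle.load(open("pics/top0.pkl","rb"));S=pickle.load(open("pics/scene0.pkl","rb"))
def t(x,y,z): return onz(T,(x+.5)/5.6-.5+215,(y+.5)/5.6-.5+115,z)
def s(x,y,z): return onz(S,(x+.5)/5-.5+140,(y+.5)/5-.5+150,z)
def show(n,P):
    P=np.array(P)[:,:2]; print(n,P.round(4).tolist(),"c",P.mean(0).round(4)); 
    for i in range(len(P)):
        e=P[(i+1)%len(P)]-P[i]; print("   len %.1f ang %.2f"%(1e3*np.hypot(*e),np.degrees(np.arctan2(e[1],e[0]))))
show("tub top",[t(*p,.07) for p in[(142,52),(412,147),(306,456),(35,358)]])
show("tub scene",[s(*p,.07) for p in[(578,160),(360,310),(563,415),(779,280)]])
show("plate top",[t(*p,.102) for p in[(533,261),(704,305),(679,424),(505,374)]])
show("plate scn",[s(*p,.102) for p in[(275,48),(192,100),(318,163),(391,103)]])
show("tray edge top",[t(*p,.098) for p in[(480,232),(443,388)]])
show("box back top",[t(*p,.075) for p in[(748,280),(695,490)]])
show("box bottom scn",[s(*p,.0) for p in[(150,245),(315,325),(440,228)]])
for n,(x,y),z in [("flask",(660,122),0.0),("beaker rim",(516,585),.07),("amber top",(338,0),.075)]: print(n,t(x,y,z).round(4))
E
```

```text
tub top [[0.637, 0.0823], [0.5909, -0.0576], [0.4308, -0.0063], [0.4776, 0.1326]] c [0.5341 0.0377]
   len 147.2 ang -108.25
   len 168.2 ang 162.25
   len 146.6 ang 71.36
   len 167.2 ang -17.53
tub scene [[0.4381, -0.0047], [0.5993, -0.0559], [0.6243, 0.0719], [0.4842, 0.1334]] c [0.5365 0.0362]
   len 169.2 ang -17.64
   len 130.3 ang 78.92
   len 153.0 ang 156.33
   len 145.5 ang -108.47
plate top [[0.5288, -0.1167], [0.5087, -0.2024], [0.4488, -0.1903], [0.4718, -0.1034]] c [ 0.4895 -0.1532]
   len 88.0 ang -103.21
   len 61.0 ang 168.59
   len 89.9 ang 75.19
   len 58.5 ang -13.09
plate scn [[0.456, -0.1863], [0.5177, -0.2036], [0.5362, -0.1139], [0.4729, -0.103]] c [ 0.4957 -0.1517]
   len 64.0 ang -15.62
   len 91.6 ang 78.33
   len 64.2 ang 170.30
   len 85.0 ang -101.47
tray edge top [[0.5434, -0.0904], [0.4645, -0.073]] c [ 0.5039 -0.0817]
   len 80.8 ang 167.59
   len 80.8 ang -12.41
box back top [[0.5254, -0.2299], [0.4176, -0.2035]] c [ 0.4715 -0.2167]
   len 111.0 ang 166.24
   len 111.0 ang -13.76
box bottom scn [[0.5362, -0.2309], [0.5551, -0.1117], [0.4512, -0.0863]] c [ 0.5142 -0.143 ]
   len 120.6 ang 81.01
   len 106.9 ang 166.27
   len 167.7 ang -59.54
flask [ 0.6211 -0.1971  0.    ]
beaker rim [ 0.3677 -0.1139  0.07  ]
amber top [ 0.6656 -0.0179  0.075 ]
```

The top view (800×600 pixels) shows these candidates:
- **Tub:** white at (398,250), turquoise at (266,354) and yellow at (565,422). I choose the white one.
- **Plate shapes:** white with wells in the shaker tray at (503,276), yellow at (614,180) and brown at (628,320). I choose the white one in the tray, and the crop confirms it sits at the rear of the tray behind the clips.

Next I'll refine the shaker pose.

```bash
python3 - <<'E'
from h import *
T=pickle.load(open("pics/top0.pkl","rb"));S=pickle.load(open("pics/scene0.pkl","rb"))
th=np.radians(-13.4);R=np.array([[np.cos(th),-np.sin(th),0],[np.sin(th),np.cos(th),0],[0,0,1]]);o=np.array([.4905,-.1505,0])
pts=[(-55,-75,75),(55,-75,75),(55,55,0),(-55,55,0),(55,-75,0),(-30,70,102),(30,70,102),(-32,-50,102),(32,-50,102),(0,70,94)]
ims=[]
for d,(u0,v0,w,h),k in((T,(285,145,70,62),8),(S,(160,150,75,75),8)):
    c=cv2.resize(np.ascontiguousarray(d["frame"][v0:v0+h,u0:u0+w,::-1]),None,fx=k,fy=k,interpolation=cv2.INTER_CUBIC)
    for p in pts:
        q=proj(d,R@(np.array(p)/1e3)+o); q=((q-[u0,v0]+.5)*k).astype(int)
        cv2.circle(c,tuple(map(int,q)),3,(0,0,255),-1)
    ims.append(c)
for i,c in enumerate(ims): cv2.imwrite(f"pics/ov{i}.png",c)
E
```

```text
(no output)
```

View pics/ov0.png

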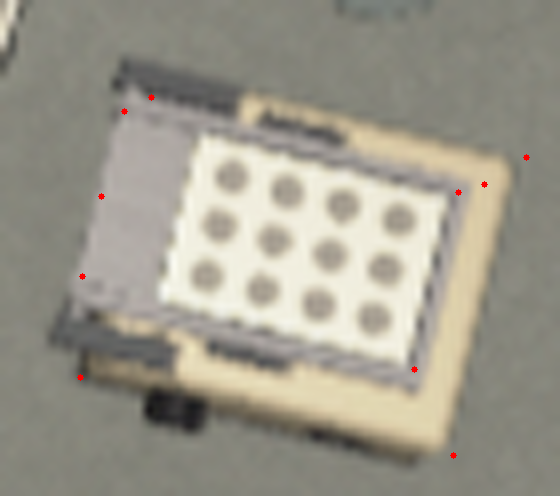

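View pics/ov1.png

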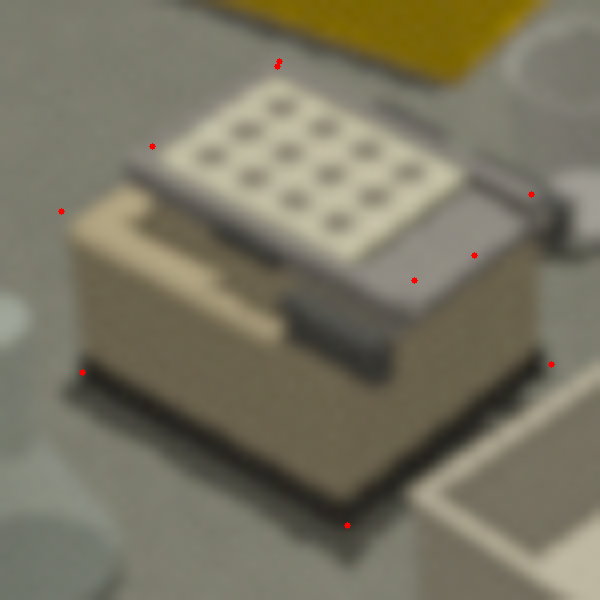

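```bash
cat >> h.py <<'E'
from rig import ctrl, fingers, planner, telemetry, imaging, order
TH=np.radians(-13.4); UX=np.array([np.cos(TH),np.sin(TH)]); UY=np.array([-np.sin(TH),np.cos(TH)]); O=np.array([.4915,-.1505])
YAW=TH+np.pi/2
def W(x,y,z): return np.r_[O+x*UX+y*UY,z]
def L(p): d=np.asarray(p)[:2]-O; return np.array([d@UX,d@UY,p[2]])
def F(n=4,dt=.01):
    a=[]
    for i in range(n):
        a.append(telemetry.get_obs()["force"])
        if i<n-1: ctrl.hold(dt)
    f=np.mean(a,0); return np.array([f[:2]@UX,f[:2]@UY,f[2]])
def snap(n):
    d=imaging.get_image(n[0]); pickle.dump(d,open(f"pics/{n[1]}.pkl","wb")); return d
E
python3 - <<'E'
from h import *
q0=telemetry.get_obs()["joint_positions"]
for yaw in(YAW,YAW-np.pi):
  for p in(W(0,.308,.25),W(0,.308,.025),W(0,.20,.025),W(0,-.03,.11),W(0,.07,.11)):
    q=planner.solve_ik(p,[np.pi,0,yaw]); print(round(yaw,3),None if q is None else np.round(q,2))
E
```

```text
1.337 [0.26 0.24 0.14 1.47 0.   2.06]
1.337 [ 0.26  0.31 -0.27  0.99  0.    2.06]
1.337 [ 0.08  0.23 -0.37  0.96  0.    1.89]
1.337 [-0.36  0.14 -0.29  1.14  0.    1.45]
1.337 [-0.16  0.13 -0.3   1.14  0.    1.64]
-1.805 [ 0.26  0.24  0.14  1.47  0.   -1.08]
-1.805 [ 0.26  0.31 -0.27  0.99  0.   -1.08]
-1.805 [ 0.08  0.23 -0.37  0.96  0.   -1.26]
-1.805 [-0.36  0.14 -0.29  1.14  0.   -1.69]
-1.805 [-0.16  0.13 -0.3   1.14  0.   -1.5 ]
```

```bash
python3 - <<'E'
from h import *
ctrl.goto(W(-.002,.312,.25),[np.pi,0,YAW])
ctrl.move_l(W(-.002,.312,.02),0.18)
f0=F(8); np.save("f0.npy",f0); print(telemetry.get_obs()["time"],f0, L(telemetry.get_obs()["ee_pos"]))
y=.312
while y>.262:
    y-=.004; ctrl.move_l(W(-.002,y,.02),.04); f=F(3)-f0; print(round(y,3),f.round(1),round(telemetry.get_obs()["time"],2))
    if abs(f[1])>15: break
E
```

```text
3.5083 [-0.0278908  -0.20639925  0.28778395] [-0.00127118  0.31243382  0.02116707]
0.308 [0.  0.5 0.4] 3.77
0.304 [-0.   0.5  0.5] 4.04
0.3 [-0.2 -0.1 -0.6] 4.31
0.296 [-0.  -0.1 -0.1] 4.58
0.292 [-0.3 -0.1 -0. ] 4.84
0.288 [ 0.2  0.1 -0.2] 5.11
0.284 [-0.1  0.1 -0.4] 5.38
0.28 [-0.1  0.9 -0.8] 5.64
0.276 [-1.   0.2 -0.5] 5.91
0.272 [-0.1  0.   0. ] 6.17
0.268 [-0.1  0.5  0.1] 6.44
0.264 [-0.6  0.7 -0.4] 6.71
0.26 [ 0.1  0.9 -0.2] 6.97
```

```bash
cat > look.py <<'E'
import sys
from h import *
n=sys.argv[1]
for cam,(u0,v0,w,h),k in(("top",(200,100,160,120),5),("scene",(130,130,200,140),4)):
    d=snap((cam,cam+n)); cv2.imwrite(f"pics/{cam}{n}.png",cv2.resize(np.ascontiguousarray(d["frame"][v0:v0+h,u0:u0+w,::-1]),None,fx=k,fy=k,interpolation=cv2.INTER_CUBIC))
E
python3 look.py 1
```

```text
(no output)
```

View pics/top1.png

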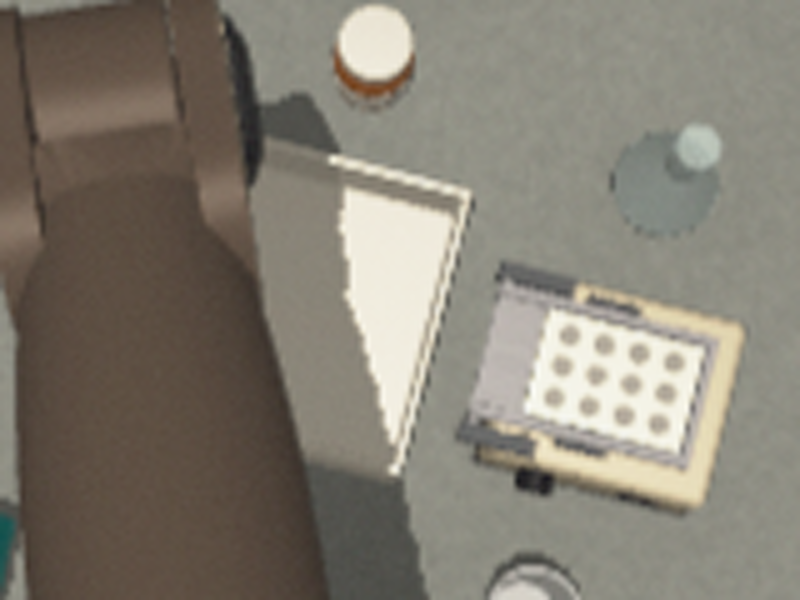

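View pics/scene1.png

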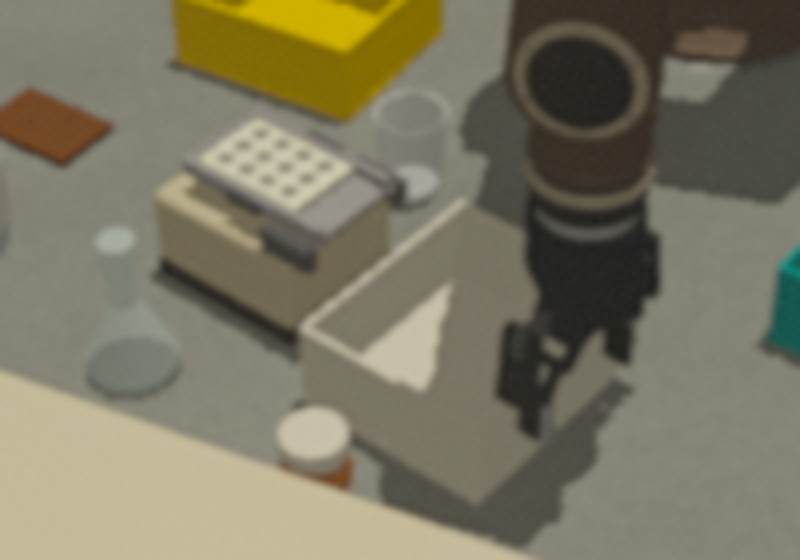

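```bash
python3 - <<'E'
from h import *
d=pickle.load(open("pics/top1.pkl","rb"))
P=[onz(d,(x+.5)/5-.5+200,(y+.5)/5-.5+100,.07) for x,y in((470,192),(395,473))]
print([L(p).round(4) for p in P])
f0=np.load("f0.npy"); y=.260
ctrl.move_l(W(-.002,.238,.02),.04); y=.238
while y>.200:
    y-=.002; ctrl.move_l(W(-.002,y,.02),.02); f=F(3)-f0; o=telemetry.get_obs(); print(round(y,3),L(o["ee_pos"])[1].round(4),f.round(1),round(o["time"],2))
    if abs(f[1])>5: break
E
```

```text
[array([0.0872, 0.1003, 0.07  ]), array([-0.0807,  0.1017,  0.07  ])]
0.236 0.2359 [-0.   0.8 -0.1] 8.04
0.234 0.2341 [ 0.1  2.1 -0.3] 8.31
0.232 0.2319 [ 0.4  2.5 -0.8] 8.57
0.23 0.2298 [ 0.1  2.2 -0.3] 8.84
0.228 0.2278 [ 0.6  2.  -0.2] 9.11
0.226 0.2258 [0.2 2.4 0.2] 9.38
0.224 0.2238 [ 0.7  1.8 -0.4] 9.64
0.222 0.2218 [ 0.2  2.1 -0.1] 9.91
0.22 0.2198 [ 0.1  2.1 -0.6] 10.18
0.218 0.2178 [ 0.3  2.2 -0.4] 10.44
0.216 0.2175 [-1.2  9.2 -1.4] 10.71
```

```bash
python3 - <<'E'
from h import *
f0=np.load("f0.npy"); y=.216
for i in range(5):
    y-=.0007; ctrl.move_l(W(-.002,y,.02),.01); f=F(4)-f0; o=telemetry.get_obs(); print(round(y,4),L(o["ee_pos"]).round(4),f.round(1),o["ft_torque"].round(2))
    if abs(f[1])>16: break
ctrl.move_l(W(-.002,.235,.02),.06)
ctrl.move_l(W(-.002,.27,.02),.15)
ctrl.move_l(W(-.002,.27,.20),.25)
ctrl.goto(W(-.002,.34,.22),[np.pi,0,YAW])
fingers.grip(0.0,20)
print(telemetry.get_obs()["time"])
E
python3 look.py 2
```

```text
0.2153 [-0.0023  0.2176  0.0201] [-1.7 11.7 -1. ] [ 1.95 -0.27  0.16]
0.2146 [-0.0023  0.2176  0.0201] [-1.8 15.  -1.7] [ 2.44 -0.35  0.02]
0.2139 [-0.0023  0.2176  0.0202] [-2.6 17.9 -1.8] [ 2.97 -0.45 -0.13]
14.4417
```

View pics/top2.png

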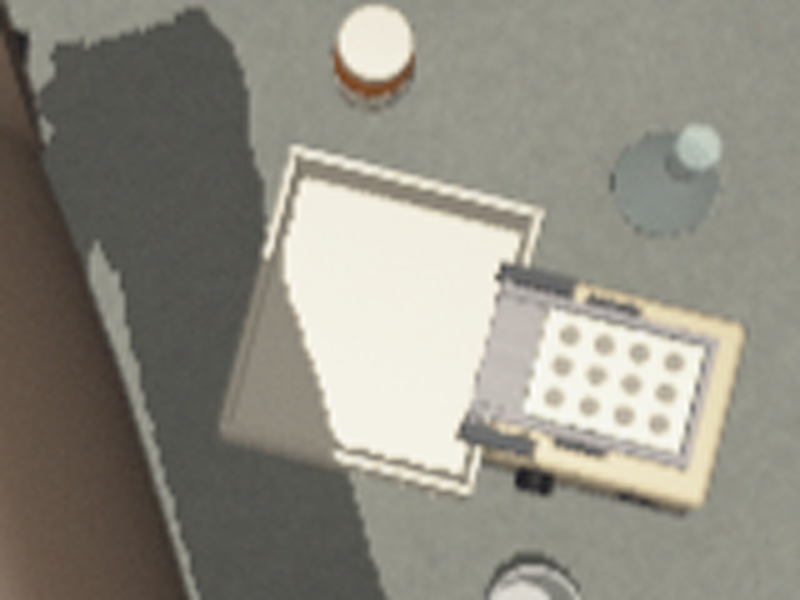

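View pics/scene2.png

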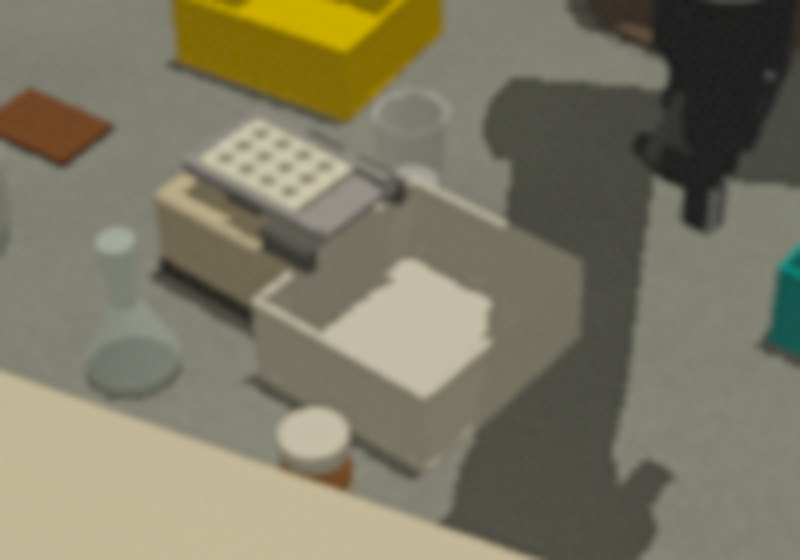

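```bash
python3 - <<'E'
from h import *
d=pickle.load(open("pics/top2.pkl","rb"))
P=[onz(d,(x+.5)/5-.5+200,(y+.5)/5-.5+100,.07) for x,y in((543,211),(470,493),(222,435),(292,148))]
print([L(p).round(4) for p in P])
Q=[onz(d,(x+.5)/5-.5+200,(y+.5)/5-.5+100,.102) for x,y in((551,309),(703,347),(684,455),(524,412))]
print([L(p).round(4) for p in Q],L(np.mean(Q,0)))
E=[onz(d,(x+.5)/5-.5+200,(y+.5)/5-.5+100,.098) for x,y in((501,284),(468,414))]
print([L(p).round(4) for p in E])
E
```

```text
[array([0.0872, 0.0569, 0.07  ]), array([-0.0809,  0.0575,  0.07  ]), array([-0.0847,  0.2025,  0.07  ]), array([0.0859, 0.2059, 0.07  ])]
[array([0.0279, 0.0413, 0.102 ]), array([ 0.0288, -0.0462,  0.102 ]), array([-0.0327, -0.0503,  0.102 ]), array([-0.032 ,  0.0418,  0.102 ])] [-0.00200056 -0.00335855  0.102     ]
[array([0.0351, 0.0716, 0.098 ]), array([-0.0406,  0.0715,  0.098 ])]
```

```bash
python3 - <<'E'
from h import *
ctrl.goto(W(-.002,-.031,.20),[np.pi,0,YAW])
ctrl.move_l(W(-.002,-.031,.115),.12); ctrl.hold(.1)
f0=F(8); np.save("f1.npy",f0); o=telemetry.get_obs(); print(o["time"],L(o["ee_pos"]),o["gripper_width"],f0)
z=.115
while z>.088:
    z-=.001; ctrl.move_l(W(-.002,-.031,z),.02); f=F(4)-f0; o=telemetry.get_obs(); 
    if f[2]>1.: print(round(z,4),L(o["ee_pos"]).round(4),f.round(1),round(o["time"],2))
    if f[2]>4: break
np.save("z.npy",z)
E
```

```text
16.95 [-0.00137102 -0.03104861  0.11594201] 9.77160647051733e-05 [-0.03149272  0.16804372 -0.19733123]
0.101 [-0.0019 -0.0311  0.1011] [-0.1 -0.1  1.3] 20.8
0.1 [-0.0019 -0.0311  0.1001] [-0.2 -1.2  2.2] 21.07
0.099 [-0.0019 -0.0311  0.0992] [-0.5 -1.3  3.5] 21.35
0.098 [-0.0019 -0.0312  0.0981] [-0.7 -1.7  4.7] 21.62
```

```bash
python3 - <<'E'
from h import *
f0=np.load("f1.npy"); z=float(np.load("z.npy")); y=-.031
for i in range(8):
    f=F(4)-f0
    if f[2]>10.3: break
    z-=min(.0015,.0008*(11-f[2])*.8); ctrl.move_l(W(-.002,y,z),.02)
f=F(4)-f0; o=telemetry.get_obs(); print(round(z,4),f.round(1),o["time"])
np.save("z.npy",z)
for i in range(5):
    s=.0705-y; ds=.003; f=F(4)-f0
    c=.0002+.00063*(s/.101)**2
    dz=11*.00063*2*s*ds/.101**2+.6*c*(f[2]-11)
    z+=dz;y+=ds; ctrl.move_l(W(-.002,y,z),.03); f=F(3)-f0; o=telemetry.get_obs(); print(round(y,4),round(z,4),L(o["ee_pos"]).round(4),f.round(1),round(o["time"],2))
    if f[2]>14 : z+=.0005; ctrl.move_l(W(-.002,y,z),.03)
np.save("z.npy",z);np.save("y.npy",y)
E
python3 look.py 3
```

```text
0.0914 [-2.3 -2.5 10.3] 23.05
-0.028 0.0914 [-0.0013 -0.029   0.0926] [-1.5 -5.5 10.8] 23.34
-0.025 0.0915 [-0.0012 -0.0261  0.0929] [-1.7 -6.2 11.1] 23.63
-0.022 0.0919 [-0.0012 -0.0232  0.0934] [-1.8 -6.7 11.4] 23.93
-0.019 0.0925 [-0.0012 -0.0202  0.094 ] [-1.5 -6.  11.5] 24.22
-0.016 0.0931 [-0.0012 -0.0172  0.0945] [-1.5 -6.5 11.5] 24.51
```

View pics/scene3.png

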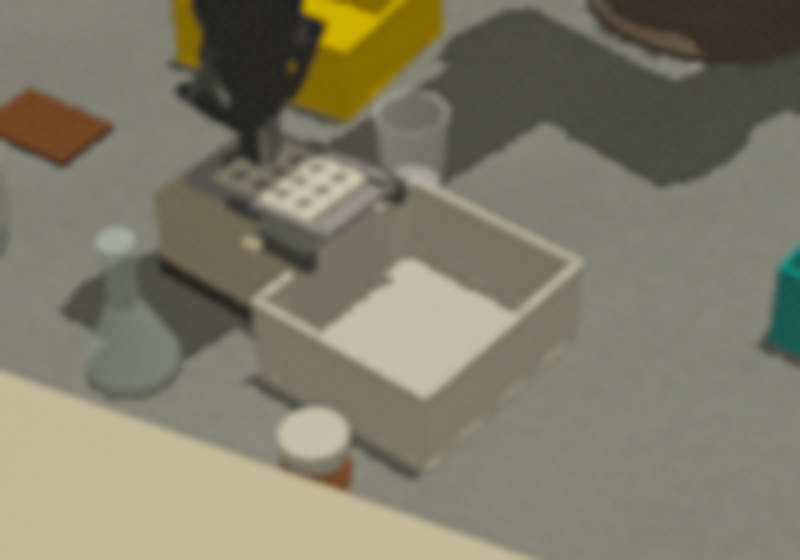

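The plate is moving with the finger: a gap has opened behind it, at scene crop (215,170). Force is steady at about 11 N, so I'll continue.

```bash
cat > drag.py <<'E'
import sys
from h import *
f0=np.load("f1.npy"); z=float(np.load("z.npy")); y=float(np.load("y.npy")); yend=float(sys.argv[1])
while y<yend-1e-6:
    s=max(.0705-y,0); ds=.003; f=F(4)-f0
    c=.0002+.00063*(s/.101)**2
    dz=11*.00063*2*s*ds/.101**2+.6*c*(f[2]-11)
    z+=dz;y+=ds; ctrl.move_l(W(-.002,y,z),.03); f=F(3)-f0; o=telemetry.get_obs(); print(round(y,4),round(z,4),L(o["ee_pos"]).round(4),f.round(1),round(o["time"],2))
    if f[2]>13.5: z+=.0004; ctrl.move_l(W(-.002,y,z),.03)
    if f[2]<5: print("LOW");break
np.save("z.npy",z);np.save("y.npy",y)
E
python3 drag.py .044; python3 look.py 4
```

```text
-0.013 0.0936 [-0.0012 -0.0142  0.095 ] [-1.4 -6.8 11.7] 24.9
-0.01 0.0942 [-0.0012 -0.0111  0.0956] [-2.1 -6.  11.2] 25.19
-0.007 0.0947 [-0.0012 -0.0081  0.0961] [-2.3 -5.8 11.5] 25.48
-0.004 0.0952 [-0.0012 -0.0051  0.0967] [-1.5 -5.8 11.9] 25.77
-0.001 0.0958 [-0.0012 -0.0021  0.0972] [-1.6 -5.9 11.2] 26.07
0.002 0.0962 [-0.0012  0.0009  0.0976] [-1.  -5.5 11.8] 26.36
0.005 0.0968 [-0.0013  0.004   0.0981] [-1.7 -5.1 11.7] 26.65
0.008 0.0971 [-0.0012  0.007   0.0985] [-1.5 -6.2 11.6] 26.94
0.011 0.0976 [-0.0012  0.01    0.099 ] [-1.7 -5.5 11.8] 27.23
0.014 0.098 [-0.0013  0.013   0.0994] [-1.9 -5.7 11.5] 27.52
0.017 0.0985 [-0.0013  0.0161  0.0997] [-1.  -5.5 11.3] 27.82
0.02 0.0987 [-0.0013  0.0191  0.1   ] [-0.8 -5.2 10.7] 28.11
0.023 0.099 [-0.0012  0.0221  0.1003] [-1.8 -5.7 11.3] 28.4
0.026 0.0992 [-0.0012  0.0252  0.1005] [-1.2 -5.2 11. ] 28.69
0.029 0.0994 [-0.0011  0.0284  0.1008] [-0.8 -4.5 11.4] 28.98
0.032 0.0996 [-0.0014  0.0318  0.1009] [-1.3 -3.2 11.8] 29.27
0.035 0.0999 [-0.0012  0.0351  0.1012] [-1.4 -1.7 10.8] 29.57
0.038 0.1 [-0.001   0.0381  0.1014] [-0.5 -1.1 11.2] 29.86
0.041 0.1001 [-0.0009  0.0412  0.1015] [-0.6 -1.3 10.8] 30.15
0.044 0.1002 [-0.0009  0.0442  0.1016] [-0.5 -1.3 10.7] 30.44
```

View pics/scene4.png

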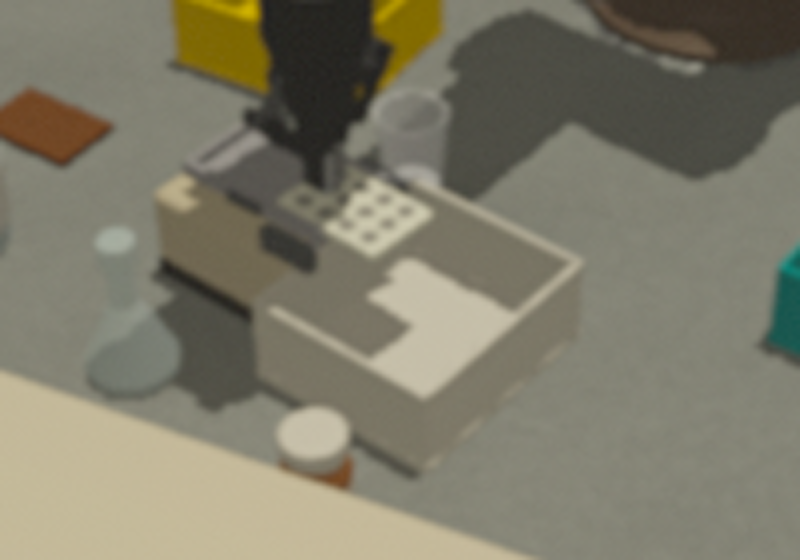

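```bash
python3 drag.py .062; python3 - <<'E'
from h import *
y=float(np.load("y.npy"));z=float(np.load("z.npy"))
ctrl.move_l(W(-.002,y,z+.004),.03); ctrl.move_l(W(-.002,y-.01,.17),.12); ctrl.hold(.3); print(telemetry.get_obs()["time"])
E
python3 look.py 5
```

```text
0.047 0.1003 [-0.0008  0.0472  0.1018] [ 0.1 -2.  11.3] 30.83
0.05 0.1004 [-0.0008  0.0502  0.1018] [-0.1 -1.9 10. ] 31.12
0.053 0.1005 [-0.0008  0.0532  0.1019] [-0.  -1.6 10.7] 31.42
0.056 0.1005 [-0.0008  0.0562  0.1019] [ 0.  -1.6 11.3] 31.71
0.059 0.1005 [-0.0008  0.0592  0.102 ] [ 0.2 -1.2 11.7] 32.0
0.062 0.1006 [-0.0009  0.0623  0.102 ] [ 0.4 -0.9 10.4] 32.29
33.575
```

View pics/scene5.png

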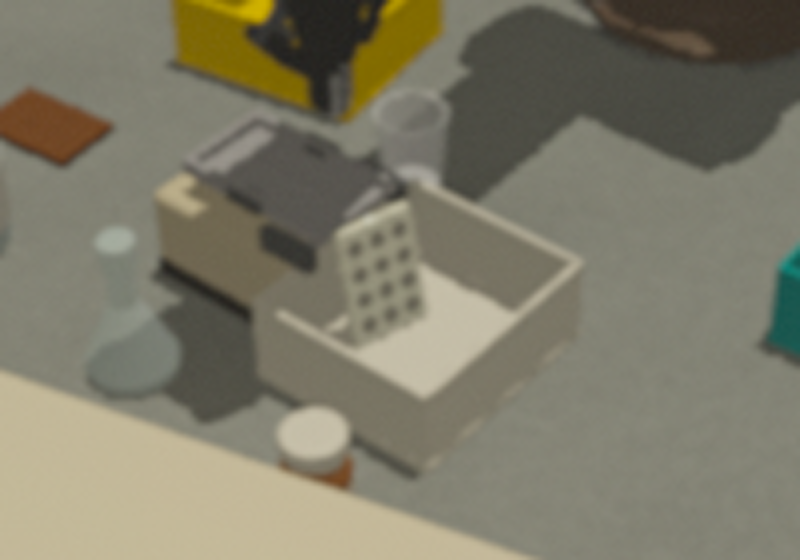

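```bash
python3 - <<'E'
from h import *
ctrl.goto(W(-.002,.0,.26),[np.pi,0,YAW]); ctrl.hold(.3)
ims=[]
for cam,(u0,v0,w,h),k in(("scene",(185,160,75,70),8),("top",(250,140,60,60),8)):
    d=snap((cam,cam+"6")); cv2.imwrite(f"pics/{cam}6.png",cv2.resize(np.ascontiguousarray(d["frame"][v0:v0+h,u0:u0+w,::-1]),None,fx=k,fy=k,interpolation=cv2.INTER_CUBIC))
print(telemetry.get_obs()["time"])
E
```

```text
34.575
```

View pics/scene6.png

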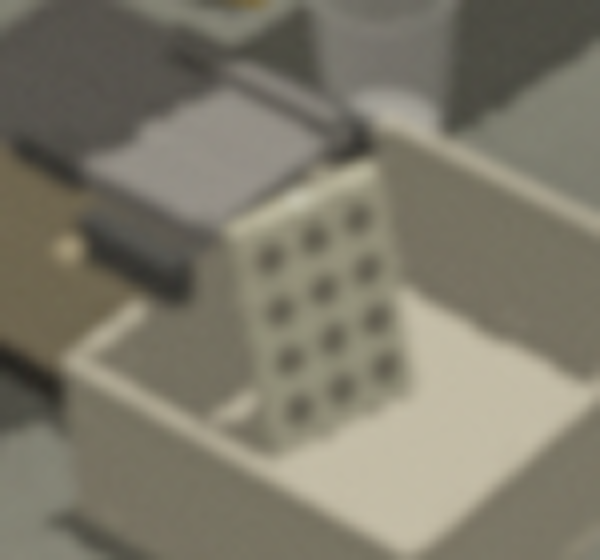

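View pics/top6.png

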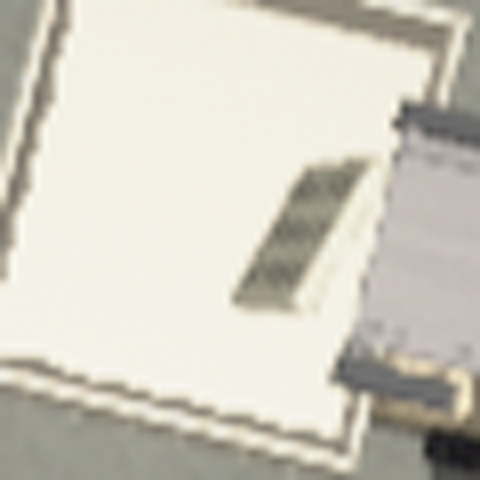

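```bash
python3 - <<'E'
from h import *
d=pickle.load(open("pics/top6.pkl","rb"))
def t(x,y,z): return (L(onz(d,(x+.5)/8-.5+250,(y+.5)/8-.5+140,z))*1e3).round(1)
for n,p,z in(("bot+x",(305,163),.005),("bot-x",(235,303),.005),("top+x front",(370,157),.088),("top-x front",(298,308),.088),("top+x back",(388,165),.088),("top-x back",(322,312),.088),("edge+",(400,125),.096),("edge-",(345,370),.096)): print(n,t(*p,z))
d=pickle.load(open("pics/scene6.pkl","rb"))
def s(x,y,z): return (L(onz(d,(x+.5)/8-.5+185,(y+.5)/8-.5+160,z))*1e3).round(1)
for n,p,z in(("bot+x",(280,448),.005),("bot-x",(410,385),.005),("top+x",(235,235),.088),("top-x",(378,170),.088)): print(n,s(*p,z))
E
```

```text
bot+x [31.4 98.7  5. ]
bot-x [-26.7 111.    5. ]
top+x front [26.3 80.  88. ]
top-x front [-32.2  91.3  88. ]
top+x back [25.1 73.1 88. ]
top-x back [-31.4  82.8  88. ]
edge+ [38.6 73.  96. ]
edge- [-50.   70.4  96. ]
bot+x [30.3 95.6  5. ]
bot-x [-22.9 110.    5. ]
top+x [26.  75.6 88. ]
top-x [-30.7  90.8  88. ]
```

The plate is in the tub, but its upper +x corner leans on the tray edge (scene crop 235,235), about 14° from upright. The −x end stands about 12 mm clear. I'll drag its top lightly towards +y with the fingertip so it drops flat.

```bash
python3 - <<'E'
from h import *
x=-.012;y=.090
ctrl.goto(W(x,y,.14),[np.pi,0,YAW]); ctrl.move_l(W(x,y,.104),.08); ctrl.hold(.1); f0=F(8); z=.104
while z>.089:
    z-=.001; ctrl.move_l(W(x,y,z),.02); f=F(3)-f0
    if f[2]>1.8: break
print(round(z,4),f.round(1),telemetry.get_obs()["time"])
if f[2]>1.8:
    while y<.125:
        y+=.003; ctrl.move_l(W(x,y,z),.04); f=F(3)-f0; print(round(y,3),round(z,4),f.round(1))
        if f[2]>5: z+=.0005
        elif f[2]<.5: break
print(telemetry.get_obs()["time"])
ctrl.move_l(W(x,y,.17),.15)
E
python3 look.py 7
```

```text
0.093 [-2.  -0.9  5.7] 38.9167
0.093 0.093 [-1.1 -1.   6.9]
0.096 0.0935 [ 0.3 -0.7  5.4]
0.099 0.094 [ 0.7 -0.8  6. ]
0.102 0.0945 [ 1.  -0.1  5.1]
0.105 0.095 [ 1.3 -0.8  5.4]
0.108 0.0955 [ 0.9 -1.2  5.1]
0.111 0.096 [ 0.8 -0.8  5.1]
0.114 0.0965 [ 0.8 -0.9  2.7]
0.117 0.0965 [-0.4 -0.3  0.5]
0.12 0.0965 [-0.6 -0.1  0. ]
41.5833
```

View pics/scene7.png

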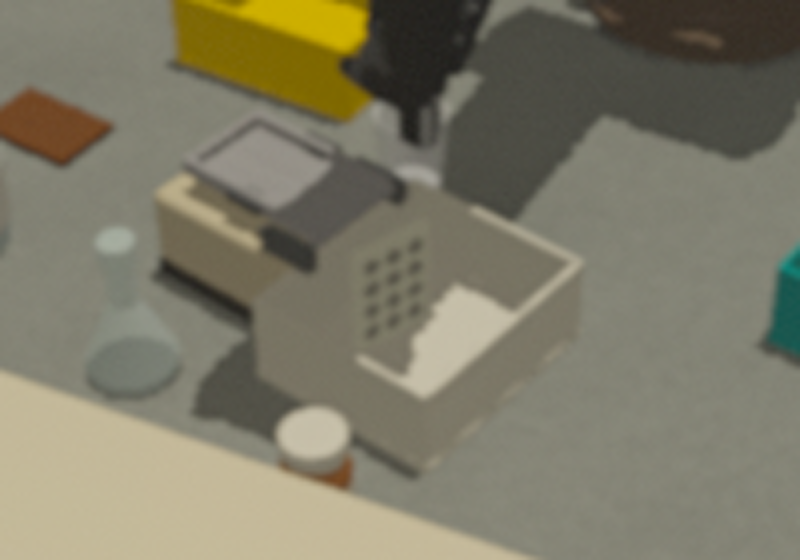

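```bash
python3 - <<'E'
from h import *
ctrl.move_l(W(-.012,.0,.2),.2)
for cam,(u0,v0,w,h),k in(("scene",(185,160,75,70),8),("top",(250,140,60,60),8)):
    d=snap((cam,cam+"8")); cv2.imwrite(f"pics/{cam}8.png",cv2.resize(np.ascontiguousarray(d["frame"][v0:v0+h,u0:u0+w,::-1]),None,fx=k,fy=k,interpolation=cv2.INTER_CUBIC))
print(telemetry.get_obs()["time"])
E
```

```text
43.1917
```

View pics/scene8.png

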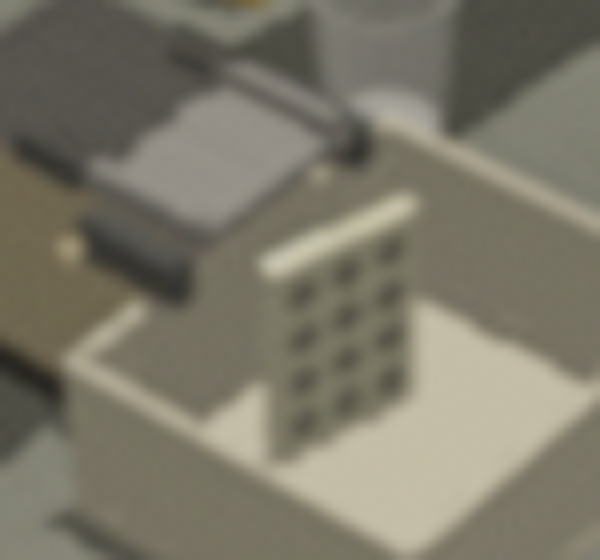

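View pics/top8.png

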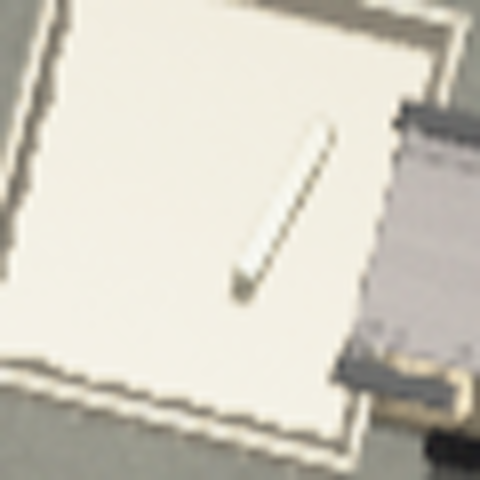

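```bash
python3 - <<'E'
from h import *
d=pickle.load(open("pics/top8.pkl","rb"))
def t(x,y,z): return (L(onz(d,(x+.5)/8-.5+250,(y+.5)/8-.5+140,z))*1e3).round(1)
for n,p in(("back+",(333,128)),("back-",(256,285)),("front+",(312,120)),("front-",(233,275))): print(n,t(*p,.095))
E
```

```text
back+ [31.8 95.5 95. ]
back- [-28.9 107.8  95. ]
front+ [ 32.6 103.3  95. ]
front- [-27.5 116.5  95. ]
```

```bash
python3 - <<'E'
from h import *
x=-.016
ctrl.goto(W(x,.086,.125),[np.pi,0,YAW]); ctrl.move_l(W(x,.086,.084),.12)
f0=F(4); y=.086
ctrl.move_l(W(x,.128,.084),.05); print((F(3)-f0).round(1))
ctrl.move_l(W(x,.125,.15),.2); ctrl.move_l(W(x,-.01,.2),.25)
for cam,(u0,v0,w,h),k in(("scene",(170,150,110,95),7),("top",(230,120,80,80),7)):
    d=snap((cam,cam+"9")); cv2.imwrite(f"pics/{cam}9.png",cv2.resize(np.ascontiguousarray(d["frame"][v0:v0+h,u0:u0+w,::-1]),None,fx=k,fy=k,interpolation=cv2.INTER_CUBIC)[:600])
print(telemetry.get_obs()["time"])
E
```

```text
[-0.1  0.4  0.2]
46.5583
```

View pics/scene9.png

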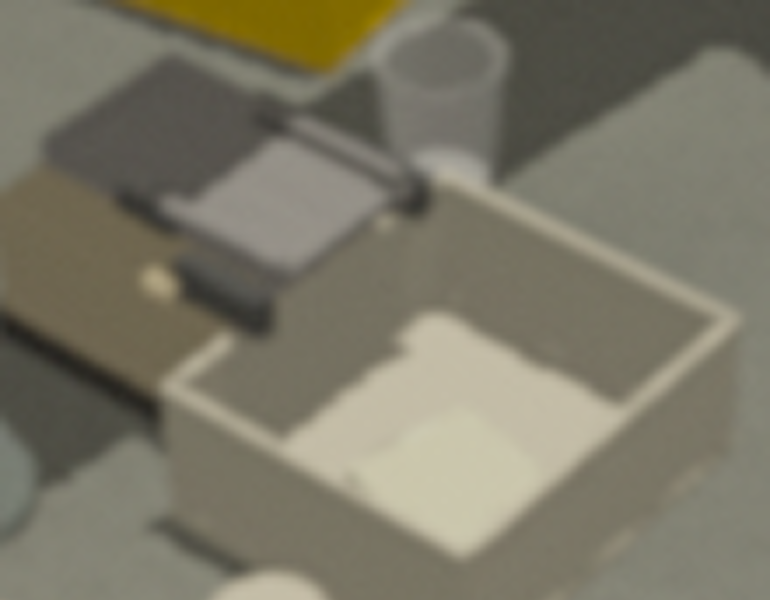

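View pics/top9.png

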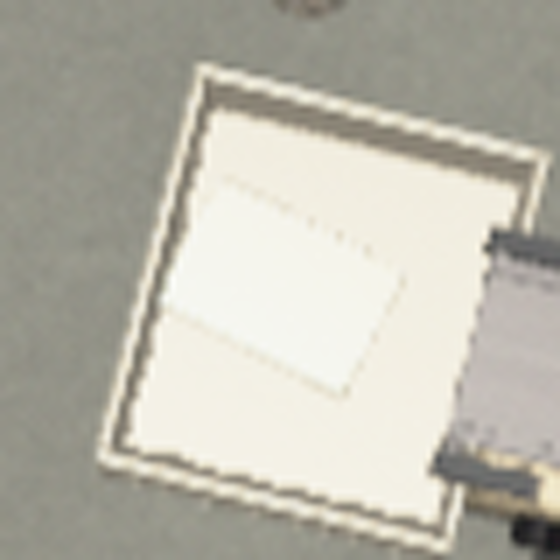

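```bash
python3 - <<'E'
from h import *
a=pickle.load(open("pics/top2.pkl","rb"));b=pickle.load(open("pics/top9.pkl","rb"))
for d,u0,v0,k,P in((b,230,120,7,((548,153),(445,550),(100,460),(201,65))),):
    print([L(onz(d,(x+.5)/k-.5+u0,(y+.5)/k-.5+v0,.07)).round(4) for x,y in P])
# direct image comparison: phase shift around right corner of tub not shaded
for n,(u,v,w,h) in(("+x-y corner",(296,136,18,16)),("-x-y corner",(284,190,16,14)),("+x+y corner",(252,122,20,16)),("shaker",(320,155,30,45))):
    A,B=[cv2.cvtColor(d["frame"][v:v+h,u:u+w],cv2.COLOR_RGB2GRAY).astype(np.float32) for d in(a,b)]
    print(n,np.round(cv2.phaseCorrelate(A,B,cv2.createHanningWindow((w,h),cv2.CV_32F)),2), np.abs(A-B).mean().round(1))
ims=[cv2.resize(np.ascontiguousarray(d["frame"][115:205,235:315,::-1]),None,fx=4.9,fy=4.9,interpolation=cv2.INTER_CUBIC) for d in(a,b)]
cv2.imwrite("pics/cmp.png",np.hstack(ims))
E
```

```text
[array([0.088 , 0.0581, 0.07  ]), array([-0.0811,  0.0588,  0.07  ]), array([-0.0812,  0.2038,  0.07  ]), array([0.0871, 0.2054, 0.07  ])]Traceback (most recent call last):
  File "<stdin>", line 8, in <module>
    return _wrapfunc(a, 'round', decimals=decimals, out=out)
    return _wrapit(obj, method, *args, **kwds)
    conv = _array_converter(obj)
ValueError: setting an array element with a sequence. The requested array has an inhomogeneous shape after 1 dimensions. The detected shape was (2,) + inhomogeneous part.
```

```bash
python3 - <<'E'
from h import *
a=pickle.load(open("pics/top2.pkl","rb"));b=pickle.load(open("pics/top9.pkl","rb"))
for n,(u,v,w,h) in(("+x-y corner",(292,132,18,20)),("-x-y corner",(284,188,16,16)),("+x+y",(252,120,20,18)),("+x rim",(258,124,44,24)),("shaker",(320,155,30,45))):
    A,B=[cv2.cvtColor(d["frame"][v:v+h,u:u+w],cv2.COLOR_RGB2GRAY).astype(np.float32) for d in(a,b)]
    s,r=cv2.phaseCorrelate(A,B,cv2.createHanningWindow((w,h),cv2.CV_32F)); print(n,np.round(s,2),round(r,2),np.abs(A-B).mean())
ims=[cv2.resize(np.ascontiguousarray(d["frame"][115:205,235:315,::-1]),None,fx=4.9,fy=4.9,interpolation=cv2.INTER_CUBIC) for d in(a,b)]
cv2.imwrite("pics/cmp.png",np.hstack(ims))
E
```

```text
+x-y corner [ 0.09 -0.08] 1.01 0.5511729
-x-y corner [-0.03  0.03] 1.0 0.45613056
+x+y [-0.08  0.03] 1.02 0.55563015
+x rim [ 0.38 -0.05] 0.99 1.2282197
shaker [-1.88 -2.82] 0.41 53.87528
```

View pics/cmp.png

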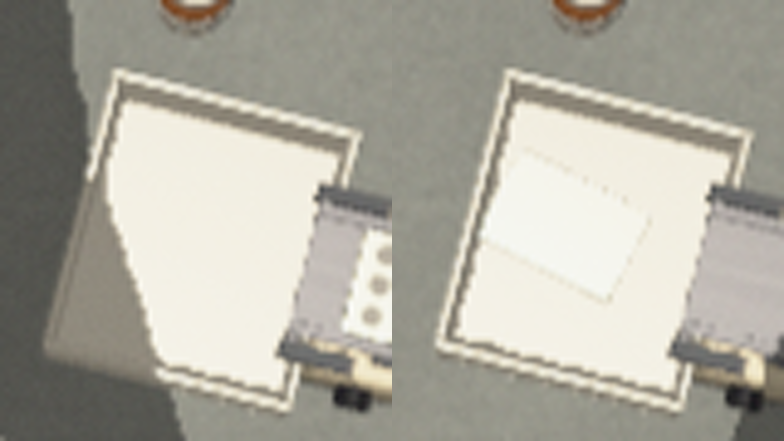

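The tub corners differ only by noise from the picture taken after the push (under 0.1 px), so the tub has not moved. The plate lies flat inside it, and the arm is clear at z = 0.2 m.

```bash
python3 - <<'E'
from h import *
a=pickle.load(open("pics/top0.pkl","rb"));b=pickle.load(open("pics/top9.pkl","rb"))
for n,(u,v,w,h) in(("jar",(262,96,26,28)),("flask",(318,120,30,30)),("beaker",(290,208,34,30)),("reagent",(380,138,45,36))):
    print(n,np.abs(a["frame"][v:v+h,u:u+w].astype(float)-b["frame"][v:v+h,u:u+w]).mean().round(2))
order.finish_job(); print(telemetry.get_obs()["time"])
E
```

```text
jar 12.68
flask 28.53
beaker 31.57
reagent 35.65
the job is handed in; nothing more can be done
the job is handed in; nothing more can be done
```

```bash
python3 - <<'E'
import pickle,cv2
b=pickle.load(open("pics/top9.pkl","rb"));cv2.imwrite("pics/fin.png",cv2.resize(b["frame"][:,:,::-1],(800,600)))
E
```

```text
(no output)
```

View pics/fin.png

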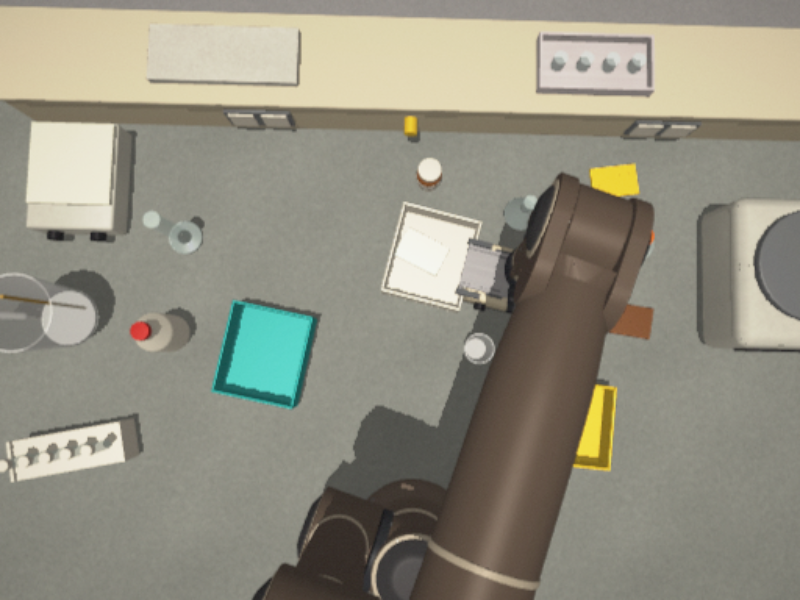

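The spot plate is in the discard tub, the tub is snug against the shaker, and the job was handed in at about 47 s of the 67 s allowed. No verdict is reported.

- **Tub:** I pushed it with both open fingertips, at about 20 mm/s for the last stretch, until it met the shaker. I then squared it with about 18 N. It measured parallel to the shaker's face, about 2 mm off centre sideways, and within about 3 mm of flush in the pictures.
- **Plate:** I dragged it with the shut fingertip at 10–12 N, steering the height by the force. It left the clips and tipped off the edge into the tub, but came to rest leaning on the tray edge.
- **Extra step:** A light drag on its top (7 N at most) left it standing upright. A touch from behind then laid it flat, and it lies face down on the tub floor.

**Last checks:**
- The tub corners moved less than 0.1 px after the snug push, by image comparison. My hand-picked corners differed by about 1 mm, which I put down to picking error.
- The numerical before/after comparison of the glassware did not help, because the arm and its shadow covered some of it.
- In the last top view the jar, beaker, flask, wash bottle and cylinder stand where they started. The arm hid nearly all of the reagent bottle, and the tool never went near it.

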